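# Gauge a washer filter cap and sort it

### The arm

A 6-joint arm with a two-finger parallel gripper is mounted at the origin on the work surface. World frame = base frame: x ahead of the robot, y to its left, z up, the work surface at z = 0. Lengths are in m, angles in rad, forces in N, time in s.
With the tool pointing down it reaches from about 0.325 to 0.875 m from the base axis. Payload 4.4 kg.
Tool frame: the origin (TCP) lies at the very end of the fingers, on their centre line; the grasp point (between the pads) lies 19 mm behind it (robot.tcp_to_grasp is the z of the grasp point in the tool frame, in m); z points along the fingers, y is the line along which they close (so a half turn about z gives the same grasp; the last joint's range is limited). The gripper opens to 85 mm and grips with 20 to 120 N. Pads are 22 mm wide; open, the fingers measure 114 mm over their backs; the gripper's body (76 mm by 85 mm) begins 54 mm behind the grasp point. The pads swing forward as they close: fully open they stand 13 mm farther back than shut.
Start: joints at [1.153, 0.207, 1.542, -0, 1.393, -0.15], TCP at [0.152, 0.555, 0.231] pointing down, gripper open.
Joint ranges: [-2.73, 2.73], [-0.86, 2.22], [0.23, 2.46], [-1.11, 4.25], [0.08, 2.63], [-2.82, 2.82]. Speed limits (rad/s): [2.79, 2.79, 3.14, 3.14, 3.14, 3.14].

### API

Orientations are given as a unit quaternion [x, y, z, w].
In Python, from rig import robot, eyes, job, telemetry gives the robot as it stands (robot), with the cameras (eyes), the job (job) and the readings (telemetry).
- The arm moves only by the shell command python3 steer.py [FORCE], which reads ROWS from standard input. ROWS is a JSON list of rows, 1 to 5 of them, each an object with the fields dx, dy, dz (the shift in m), rz (a turn about the tool's z in rad), finger_gap (the opening from 0.0 (shut) to 1.0 (fully open)); a field left out counts as zero (the opening has to be given); each row shifts and turns the commanded pose from where the row before left it, along the tool's axes as they then stand; what a row does not reach is not made up. A row lasts 1/12 s, in which the tool goes at most 0.0417 m and 0.125 rad, less where a joint would pass 70% of its speed; a pose out of reach is approached as far as the arm can. The fingers move at their own pace and stop on an object; FORCE is the grip in N (left out, the last holds). Time passes only in rows, so rows that do not move let the fingers close. It prints the time, the measured TCP pose, the force, the opening and the grip force at its end. Input that does not fit is refused with a message, and nothing moves.
- telemetry.state(): the state, without advancing time (a new reading comes with each control period).
- eyes.grab_frame(name): name is "scene" or "top" or "wrist"; returns (picture, depth): 420x560x3 uint8, red, green, blue; 420x560 float32, m along the optical axis (not along the pixel's ray), 0 where there is no reading.
- eyes.calibration(name): a dict with "fx", "fy", "cx", "cy" (pixels), "origin" and "orientation" of the camera in the world. Camera axes: x right, y down, z forward; pixel columns grow to the right and rows downward; lengths in m; the calibration is good to about 2 mm. A picture is of the moment at which its call begins: read the wrist's pose just before it. calibration takes no time and is no camera call; for the wrist camera it gives the pose at the moment of the call.
- job.hand_in(): hands the job in; it is judged then, once.
The state is a dict: "time_s": time; "joint_positions": joint angles; "qvel": joint speeds; "effort": joint torques, N m; "tcp_pos": TCP position; "eef_rot": TCP orientation; "wrist_force": force on the tool from outside, world axes, zero at the start; "moment": the same for the moment, N m; "width": opening from 0.0 (shut) to 1.0 (fully open); "finger_force": force on a finger pad.
Only numpy, scipy, OpenCV 4.12 (cv2) and the standard library are available. Lean on these libraries where they do the work, as an engineer would, in place of code of your own. Each camera call takes 0.05 s, during which the arm holds its last target. There are 200 camera calls.

### The job

Check the washing machine's filter cap on the threaded gauge: put the cap over the stub, feel for the thread's start and screw it on clockwise, lightly and without forcing (keep the load between cap and gauge under 60 N), until it turns no further. If it went fully home, its rim flat on the gauge's base, unscrew it and set it down bar-up in the rectangular tray; if it binds with the rim still standing a few millimetres clear of the base, unscrew it and set it down bar-up in the round basin. Do not drop or throw the cap, and leave the detergent bottle, the screwdriver and the jar where they are.

Things in the scene. Friction and masses are not known exactly. Their poses are not given: they have to be found in the camera images.
- cap: Grey plastic cap, loose, 0.09-0.15 kg, rim-down on the bench at the start. Origin: centre of the rim's underside; z up its axis, x along the grip bar (a half turn changes nothing). Skirt 58 mm across outside, 49 inside; crown 33-39 mm above the rim; grip bar on it 56 mm long (x), 14 wide (y), 39-61 mm above the rim. Sound and faulty caps look alike outside; only the gauge tells.
- cap_pins (a point): Point on the cap's axis 4 mm above its rim, level with two round pins 6 mm thick that stick inwards from the skirt at the cap's +x and -x, tips 18 mm from the axis. Tight on the gauge is when the resisting torque reaches 0.1 to 0.2 N m, rising by about 0.1 N m per 0.025 rad; from about 0.5 N m on, the pins wedge in the thread with over 60 N.
- cap_crown (a point): Point on the cap's axis at the crown's underside, 33 mm above the rim. A seal disc 43 mm across lies loose between a ledge 23 mm above the rim and the crown, and the stub's end presses it against the crown: a sound cap has a 3 mm disc, a faulty one a wrong 9 mm disc that stops the cap short. Unseen from above.
- gauge: Fixed thread gauge. Origin: centre of its underside, z up. Dark steel base 110 x 110 mm, 30 mm high. On the z axis stands a steel stub: a rod 34 mm across, chamfered end 57.5 mm above the origin, and round it a two-start thread 46 mm across, its flat top 49 mm above the origin.
- gauge_entry (a point): Centre of the thread's flat top, 49 mm up. Two oppopoint gaps in it take the cap's pins, within 0.25 rad of a gap's middle. They lie along the base's +x and -x, but clamped up to 0.4 rad either way from that: find them by feel or by eye. The stub does not turn. Pins riding on the top: cap origin 48 mm above the gauge's. Pins on the gap's floor: 37.3 mm.
- gauge_seat (a point): Centre of the base's top, 30 mm up. From a gap's middle the grooves go clockwise (from above), falling 7.2 mm/rad, 1.5 mm axial play. Sound cap: home after 1.05 rad, cap origin 30 mm above the gauge's, tight within 0.3 rad more. Faulty: stops at 33.5 mm after 0.55 rad, tight within 0.3 rad more. Thread holds by friction. To remove: turn back anticlockwise to the gap's end wall, lift.
- tray: White plastic rectangular open tray for good caps, fixed. Outside 130 mm (x) by 150 mm (y), 25 mm high, walls 4 mm, floor 4 mm thick. Origin: centre of the underside. It and the basin may stand either way round, one left and one right.
- basin: Round steel basin for faulty caps, fixed. 156 mm across at the rim, 140 at the foot, 25 mm high, walls 4 mm, floor 4 mm thick. Origin: centre of the underside.
- detergent: Bystander: blue detergent bottle, 76 mm across, 200 mm tall, loose; origin at the centre of its underside.
- screwdriver: Bystander: screwdriver lying on the bench, loose, roughly across the bench (along y), about 200 mm long; origin near its middle, on the bench.
- jar: Bystander: amber glass jar, 60 mm across, 90 mm tall, loose; origin at the centre of its underside.

How it is judged:
On the way:
1. the cap has been screwed on as far as it goes: a sound one until its rim is within 1.2 mm of the base, a faulty one until it is within 1.5 mm of where it binds, centred on the stub (horizontal distance between cap and gauge below 0.004 m and (z of cap in the frame of gauge below 0.0312 m or (distance between thick_c0 and cap below 0.06 m and z of cap in the frame of gauge below 0.035 m))), for 0.2 s.
At the end, for the whole second after the job is handed in: The cap rests bar-up (within 0.15 rad), still and released, flat on the floor (rim less than 10 mm above the container's underside): of the rectangular tray if it is sound (its disc is the thin one; it goes fully home), of the round basin if it is faulty (its disc is the thick one; it binds short) (((distance between thick_c0 and cap above 0.06 m and x of cap in the frame of tray between -0.037 and 0.037 m and y of cap in the frame of tray between -0.047 and 0.047 m and z of cap in the frame of tray below 0.01 m) or (distance between thick_c0 and cap below 0.06 m and horizontal distance between cap and basin below 0.045 m and z of cap in the frame of basin below 0.01 m)) and linear speed of cap below 0.02 m/s and angular speed of cap below 0.2 rad/s and angle between cap's own z axis and vertical below 0.15 rad); the robot touches nothing.
It fails at once if cap and gauge forced together with more than 60 N (contact force between cap and gauge above 60 N).
It fails at once if the cap dropped or thrown (faster than 1.3 m/s) (linear speed of cap above 1.3 m/s).
It fails at once if the detergent moved more than 30 mm (distance of detergent from where it was at the start of the episode above 0.03 m).
It fails at once if the screwdriver moved more than 30 mm (distance of screwdriver from where it was at the start of the episode above 0.03 m).
It fails at once if the jar moved more than 30 mm (distance of jar from where it was at the start of the episode above 0.03 m).
It also fails if it takes over 72 s, if anything falls off the work surface, if the arm or the gripper's body presses on something with over 40 N, if the wrist force passes 120 N, or if a joint passes its speed limit or range.

## Working session

There is one attempt and no reset: what is moved stays moved. The work goes in short steps, Python scripts to look and compute and a shell command to move; the robot and the scene stay as the last step left them, time stands still between calls to the robot, and variables do not carry over. Pictures are saved under pics/ and viewed, at most 10 in all, crops included, and the job is handed in when it is done.

```bash
ls; mkdir -p pics; cat > h.py <<'E'
import numpy as np,cv2
from scipy.spatial.transform import Rotation as R
from rig import robot, eyes, job, telemetry
def grab(n,f):
    c=eyes.calibration(n); p,d=eyes.grab_frame(n)
    cv2.imwrite('pics/'+f+'.png',p[:,:,::-1]); np.savez('pics/'+f+'.npz',p=p,d=d,**{k:np.array(c[k]) for k in c})
    return p,d,c
def pts(d,c):
    v,u=np.mgrid[:d.shape[0],:d.shape[1]]
    P=np.stack([(u-c['cx'])/c['fx']*d,(v-c['cy'])/c['fy']*d,d],-1)
    return P@R.from_quat(c['orientation']).as_matrix().T+np.array(c['origin'])
def ray(u,v,c,z):
    r=R.from_quat(c['orientation']).as_matrix()@np.array([(u-c['cx'])/c['fx'],(v-c['cy'])/c['fy'],1])
    o=np.array(c['origin']); return o+r*(z-o[2])/r[2]
E
python3 - <<'E'
from h import *
p,d,c=grab('top','top1');print(c)
print(telemetry.state())
E
```

```text
pics
rig.py
steer.py
{'fx': 397.88720836965206, 'fy': 397.88720836965206, 'cx': 283.02310234859493, 'cy': 205.92665546680766, 'origin': array([ 0.47936701, -0.0550334 ,  0.97888678]), 'orientation': array([-0.69855066,  0.7127944 , -0.04598832,  0.04285095])}
{'time_s': 0.05, 'joint_positions': array([ 1.15350761e+00,  2.07380546e-01,  1.54293582e+00, -9.16987794e-06,
        1.39349624e+00, -1.50483899e-01]), 'qvel': array([-3.21136513e-04, -4.62141218e-05, -2.20017286e-03, -2.55585107e-04,
       -4.98517188e-04, -7.25025608e-04]), 'effort': array([ 4.29631064e-05, -3.84378719e+01, -2.92813790e+01, -1.74937850e-04,
        4.91662184e-03, -2.61745825e-06]), 'tcp_pos': array([0.15129922, 0.55396692, 0.23015675]), 'eef_rot': array([ 1.33006198e-01,  9.91114584e-01, -1.06681312e-03, -3.06560261e-04]), 'wrist_force': array([-0.35598878,  0.17834074, -0.28682766]), 'moment': array([-0.02572595,  0.06982051,  0.01678426]), 'finger_force': 0.0, 'width': 0.9981808433594629}
```

View pics/top1.png

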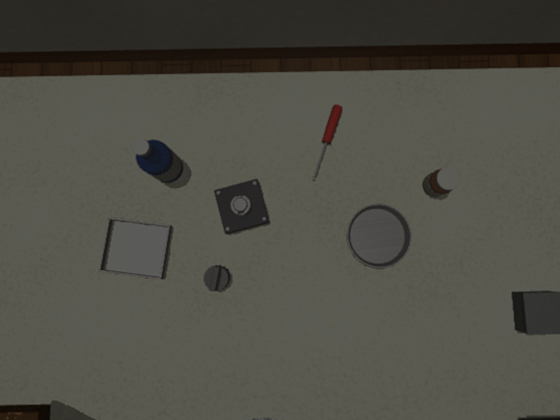

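The top view shows the cap at about (217,278), gauge (241,206), tray (137,248), basin (378,236), bottle (165,165), screwdriver (328,140) and jar (438,183). Next I measure these and enlarge the cap and gauge.

```bash
python3 - <<'E'
from h import *
z=np.load('pics/top1.npz');c={k:z[k] for k in z.files};p,d=z['p'],z['d']
P=pts(d,c)
for n,u,v,h in [('cap',217,278,.05),('gauge',241,206,.0575),('tray',137,248,.02),('basin',378,236,.02),('det',163,160,.2),('jar',440,182,.09),('sd',328,140,.01)]:
    print(n,ray(u,v,c,h).round(3),P[v,u].round(3))
# gauge base corners: mask by height 25..35mm, dark
def comp(m,u,v):
    n,l,s,ct=cv2.connectedComponentsWithStats(m.astype(np.uint8)); 
    ll=l[v-25:v+25,u-25:u+25]; k=np.bincount(ll[ll>0]).argmax(); return l==k
m=comp((abs(P[...,2]-.03)<.008)&(abs(P[...,0]-P[206,241,0])<.12)&(abs(P[...,1]-P[206,241,1])<.1),241,206)
q=P[m][:,:2];r=cv2.minAreaRect(q.astype(np.float32)*1000);print('gauge rect',r)
m=(P[...,2]>.045)&(np.hypot(*(P[...,:2]-ray(241,206,c,.0575)[:2]).transpose(2,0,1))<.04);q=P[m];print('stub',m.sum(),q.mean(0),(q.max(0)+q.min(0))/2,np.ptp(q,0))
m=(P[...,2]>.052)&(np.hypot(*(P[...,:2]-ray(217,278,c,.05)[:2]).transpose(2,0,1))<.05);q=P[m];print('bar',m.sum(),q.mean(0));print(cv2.minAreaRect(q[:,:2].astype(np.float32)*1000))
m=(P[...,2]>.025)&(np.hypot(*(P[...,:2]-ray(217,278,c,.05)[:2]).transpose(2,0,1))<.05);print('cap',cv2.minEnclosingCircle(P[m][:,:2].astype(np.float32)*1000))
for n,u,v,w in [('tray',137,248,.13),('basin',378,236,.11)]:
    m=(P[...,2]>.016)&(P[...,2]<.04)&(np.hypot(*(P[...,:2]-ray(u,v,c,.02)[:2]).transpose(2,0,1))<w);print(n,cv2.minAreaRect(P[m][:,:2].astype(np.float32)*1000))
a=p[165:305,170:310];a=np.clip(cv2.resize(a,None,fx=4,fy=4,interpolation=cv2.INTER_CUBIC).astype(float)*1.8,0,255)
cv2.imwrite('pics/crop.png',a[:,:,::-1])
E
```

```text
cap [0.433 0.095 0.05 ] [0.433 0.093 0.062]
gauge [0.598 0.038 0.057] [0.597 0.038 0.059]
tray [0.506 0.291 0.02 ] [0.506 0.297 0.004]
basin [ 0.523 -0.288  0.02 ] [ 0.524 -0.291  0.008]
det [0.675 0.179 0.2  ] [0.691 0.198 0.136]
jar [ 0.639 -0.418  0.09 ] [ 0.639 -0.418  0.09 ]
sd [ 0.766 -0.177  0.01 ] [ 0.762 -0.175  0.023]
gauge rect ((603.468017578125, 39.71769332885742), (110.93270874023438, 110.04115295410156), 14.047222137451172)
stub 273 [0.60275995 0.03905646 0.05429307] [0.60329518 0.03951029 0.05360144] [0.04229013 0.04489249 0.01701457]
bar 161 [0.43377575 0.09844437 0.0603345 ]
((433.6315002441406, 99.03579711914062), (14.068763732910156, 55.63440704345703), 78.71057891845703)
cap ((433.535888671875, 99.03057098388672), 29.985586166381836)
tray ((507.9627990722656, 295.7651062011719), (151.81747436523438, 130.09555053710938), 81.39838409423828)
basin ((525.8702392578125, -289.3120422363281), (153.605712890625, 153.59939575195312), 89.88109588623047)[ WARN:0@0.495] global loadsave.cpp:1063 imwrite_ Unsupported depth image for selected encoder is fallbacked to CV_8U.
```

View pics/crop.png

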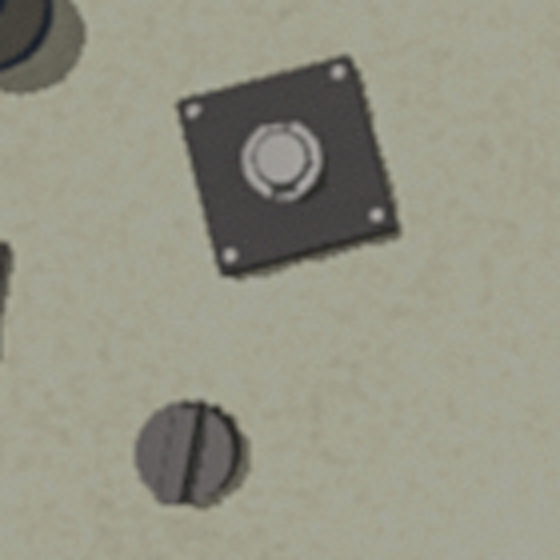

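The crop shows the thread's gaps at about (283,122) and (285,197), and the bar running from (178,500) to (200,405), about -11° from world x, which agrees with the fit. I'll go above the cap.

```bash
echo '[{"dx": -0.028,"dy": -0.026,"finger_gap": 1},{"dx": -0.028,"dy": -0.026,"finger_gap": 1},{"dx": -0.028,"dy": -0.026,"finger_gap": 1},{"dx": -0.028,"dy": -0.026,"finger_gap": 1},{"dx": -0.028,"dy": -0.026,"finger_gap": 1}]' | python3 steer.py 60; echo '[{"dx": -0.028,"dy": -0.026,"finger_gap": 1},{"dx": -0.028,"dy": -0.026,"finger_gap": 1},{"dx": -0.028,"dy": -0.026,"finger_gap": 1},{"dx": -0.028,"dy": -0.026,"finger_gap": 1},{"dx": -0.028,"dy": -0.026,"finger_gap": 1}]' | python3 steer.py; echo '[{"dx": -0.028,"dy": -0.026,"finger_gap": 1},{"dx": -0.028,"dy": -0.026,"finger_gap": 1},{"dx": -0.028,"dy": -0.026,"finger_gap": 1},{"dx": -0.028,"dy": -0.026,"finger_gap": 1},{"rz": -0.07,"finger_gap": 1}]' | python3 steer.py
cat >> h.py <<'E'
def to(x,y,z=None,yaw=None):
    "remaining move in tool axes; yaw = wanted world angle of tool y (deg, mod 180)"
    s=telemetry.state(); M=R.from_quat(s['eef_rot']).as_matrix(); t=np.array(s['tcp_pos'])
    a=np.degrees(np.arctan2(M[1,1],M[0,1])); g=np.array([x,y,t[2] if z is None else z])
    print('t',s['time_s'],'tcp',t.round(4),'yaw_y',a.round(2),'q6',s['joint_positions'][5].round(2),'F',np.round(s['wrist_force'],1),'Mz',np.round(s['moment'],3),'w',round(s['width'],3),'move',(M.T@(g-t)).round(4),'turn', None if yaw is None else round(-np.radians((yaw-a+90)%180-90),3))
E
python3 - <<'E'
from h import *
to(.4336,.099,yaw=78.7)
p,d,c=grab('wrist','w1');print(c)
E
```

```text
time_s: 0.47
tcp_pos: [0.2524, 0.3904, 0.2305]
eef_rot: [0.133, 0.991, -0.001, -0.0]
wrist_force: [0.9, 0.0, 1.2]
width: 0.999
finger_force: 0.0
time_s: 0.88
tcp_pos: [0.3532, 0.2282, 0.2308]
eef_rot: [0.133, 0.991, -0.0, -0.0]
wrist_force: [1.5, 0.5, 1.4]
width: 1.002
finger_force: 0.0
time_s: 1.3
tcp_pos: [0.4366, 0.0947, 0.2311]
eef_rot: [0.101, 0.995, -0.001, 0.001]
wrist_force: [0.1, -0.5, 0.5]
width: 1.0
finger_force: 0.0
t 1.3 tcp [0.4366 0.0947 0.2311] yaw_y 78.38 q6 -1.35 F [ 0.1 -0.5  0.5] Mz [ 0.021 -0.064  0.015] w 1.0 move [ 0.0038  0.0036 -0.    ] turn -0.006
{'fx': 368.8131359703641, 'fy': 368.8131359703641, 'cx': 278.8022043571905, 'cy': 207.00247586021032, 'origin': array([0.36977044, 0.10951183, 0.37460629]), 'orientation': array([0.76740142, 0.62635693, 0.08574236, 0.10686578])}
```

View pics/w1.png

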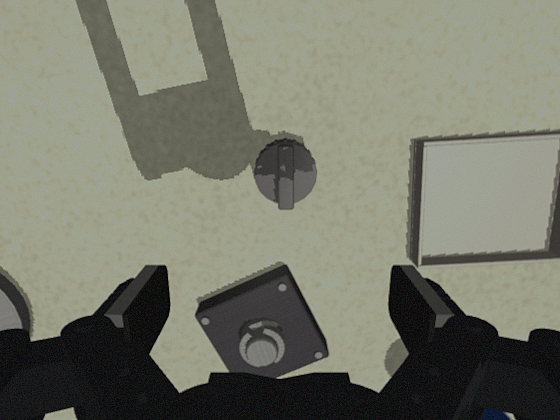

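The wrist view shows the cap at (285,172) with its bar nearly vertical, the tray at (490,200), and the gauge stub at (263,345). I'll refine cap and stub from depth and zoom in on the stub.

```bash
python3 - <<'E' 2>/dev/null
from h import *
z=np.load('pics/w1.npz');c={k:z[k] for k in z.files};p,d=z['p'],z['d'];P=pts(d,c)
def near(x,y,r):return np.hypot(P[...,0]-x,P[...,1]-y)<r
m=near(.4336,.099,.04)&(P[...,2]>.056);print('bar',np.median(P[m][:,2]),cv2.minAreaRect(P[m][:,:2].astype(np.float32)*1000))
m=near(.4336,.099,.05)&(P[...,2]>.034);print('cap',cv2.minEnclosingCircle(P[m][:,:2].astype(np.float32)*1000))
m=near(.603,.0395,.035)&(P[...,2]>.053);q=P[m];print('stubtop',np.median(q[:,2]),cv2.minEnclosingCircle(q[:,:2].astype(np.float32)*1000))
m=near(.603,.0395,.12)&(abs(P[...,2]-.03)<.004);print('base',cv2.minAreaRect(P[m][:,:2].astype(np.float32)*1000))
# rectify both views onto thread plane z=.049
for f,s in (('w1',0),('top1',1)):
    z=np.load(f'pics/{f}.npz');c={k:z[k] for k in z.files}
    X,Y=np.meshgrid(np.linspace(.04,-.04,280)+.0395,np.linspace(.04,-.04,280)+.603)
    Rm=R.from_quat(c['orientation']).as_matrix();W=np.stack([Y,X.copy(),0*X+.049],-1)-c['origin'];Q=W@Rm
    u=(Q[...,0]/Q[...,2]*c['fx']+c['cx']).astype(np.float32);v=(Q[...,1]/Q[...,2]*c['fy']+c['cy']).astype(np.float32)
    im=cv2.remap(z['p'],u,v,cv2.INTER_CUBIC); im=np.clip(im.astype(float)*(2 if s else 1.5),0,255).astype(np.uint8)
    if s==0: A=im
cv2.imwrite('pics/rect.png',np.hstack([A,im])[:,:,::-1])
E
```

```text
bar 0.31457518330563344 ((432.4964599609375, 101.17964935302734), (54.672874450683594, 75.00552368164062), 11.969250679016113)
cap ((433.59002685546875, 99.00422668457031), 49.997161865234375)
stubtop 0.05864218665279167 ((601.6968994140625, 42.49315643310547), 17.044458389282227)
base ((602.4597778320312, 42.415496826171875), (111.43645477294922, 109.56371307373047), 14.262650489807129)
```

View pics/rect.png

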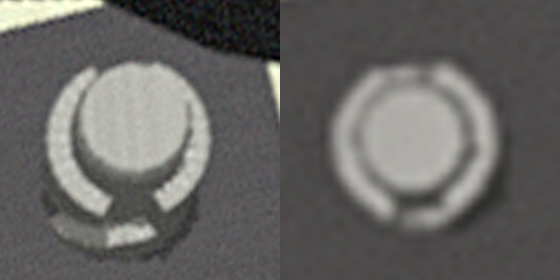

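The rectified thread plane (left: wrist, right: top) shows the near gap at about (132,205) left and (418,212) right, and the far gap between (375,70) and (437,70) right. The gap axis is therefore about +3° from world x, -0.2 rad from the base's axis, which is plausible. Now the cap in the wrist view.

```bash
python3 - <<'E' 2>/dev/null
from h import *
for f in ('w1','top1'):
    z=np.load(f'pics/{f}.npz');c={k:z[k] for k in z.files};p,d=z['p'],z['d'];P=pts(d,c)
    def near(x,y,r):return np.hypot(P[...,0]-x,P[...,1]-y)<r
    m=near(.4336,.099,.04)&(P[...,2]>.056)&(P[...,2]<.07);print('bar',np.median(P[m][:,2]),cv2.minAreaRect(P[m][:,:2].astype(np.float32)*1000))
    m=near(.4336,.099,.045)&(P[...,2]>.030)&(P[...,2]<.07);print('cap',cv2.minEnclosingCircle(P[m][:,:2].astype(np.float32)*1000))
    m=near(.603,.0395,.035)&(P[...,2]>.055)&(P[...,2]<.07);print('stub',cv2.minEnclosingCircle(P[m][:,:2].astype(np.float32)*1000))
to(.433,.100,yaw=78.7)
E
```

```text
bar 0.06204428839783274 ((432.76513671875, 101.41053771972656), (13.98811149597168, 56.27190017700195), 78.38150787353516)
cap ((432.002685546875, 101.16936492919922), 29.60300064086914)
stub ((601.6968994140625, 42.49315643310547), 17.044458389282227)
bar 0.060772214417754766 ((433.6093444824219, 99.00841522216797), (14.037359237670898, 55.588722229003906), 78.87147521972656)
cap ((433.855224609375, 99.14620971679688), 29.17835235595703)
stub ((603.1722412109375, 39.625762939453125), 16.416946411132812)
t 1.35 tcp [0.4349 0.0972 0.2308] yaw_y 78.68 q6 -1.35 F [-0.2  0.5 -0.4] Mz [ 0.022 -0.014 -0.011] w 1.001 move [ 0.0025  0.0024 -0.    ] turn -0.0
```

```bash
echo '[{"dx": 0.0025,"dy": 0.0024,"finger_gap": 1},{"dz": 0.035,"finger_gap": 1},{"dz": 0.035,"finger_gap": 1},{"dz": 0.035,"finger_gap": 1},{"dz": 0.035,"finger_gap": 1}]' | python3 steer.py; echo '[{"dz": 0.025,"finger_gap": 1},{"dz": 0.015,"finger_gap": 1},{"dz": 0.005,"finger_gap": 1},{"finger_gap": 1},{"finger_gap": 1}]' | python3 steer.py ; python3 - <<'E'
from h import *
to(.433,.100,.042,yaw=78.7)
E
```

```text
time_s: 1.77
tcp_pos: [0.4307, 0.1046, 0.09]
eef_rot: [0.098, 0.995, 0.0, 0.0]
wrist_force: [-0.2, -0.4, 0.1]
width: 1.0
finger_force: 0.0
time_s: 2.18
tcp_pos: [0.4319, 0.1039, 0.0468]
eef_rot: [0.098, 0.995, 0.0, 0.0]
wrist_force: [-0.2, -0.1, 0.5]
width: 0.991
finger_force: 0.0
t 2.1833 tcp [0.4319 0.1039 0.0468] yaw_y 78.78 q6 -1.33 F [-0.2 -0.1  0.5] Mz [-0.005 -0.018  0.026] w 0.991 move [-0.0019 -0.0036  0.0048] turn 0.001
```

```bash
echo '[{"dx": -0.0005,"dy": -0.003,"finger_gap": 1},{"dz": 0.0048,"finger_gap": 0.5},{"finger_gap": 0.2},{"finger_gap": 0},{"finger_gap": 0}]' | python3 steer.py 25;  echo '[{"finger_gap": 0},{"finger_gap": 0},{"finger_gap": 0}]' | python3 steer.py ; python3 - <<'E'
from h import *
to(.433,.101,.042,yaw=78.7)
E
```

```text
time_s: 2.6
tcp_pos: [0.432, 0.0999, 0.0419]
eef_rot: [0.098, 0.995, 0.0, 0.0]
wrist_force: [-1.3, -0.5, -0.2]
width: 0.452
finger_force: 0.0
time_s: 2.85
tcp_pos: [0.4319, 0.1, 0.0416]
eef_rot: [0.098, 0.995, 0.0, 0.0]
wrist_force: [-0.4, 0.1, 1.5]
width: 0.156
finger_force: 30.8
t 2.85 tcp [0.4319 0.1    0.0416] yaw_y 78.72 q6 -1.34 F [-0.4  0.1  1.5] Mz [ 0.027  0.039 -0.003] w 0.156 move [-0.0009  0.0012 -0.0004] turn 0.0
```

Gripped: the bar is centred between the fingers (opening about 13 mm). I'll release, rise and look, to calibrate the camera against the tool.

```bash
echo '[{"finger_gap": 1},{"finger_gap": 1},{"finger_gap": 1},{"finger_gap": 1},{"dz": -0.02,"finger_gap": 1}]' | python3 steer.py; echo '[{"dz": -0.035,"finger_gap": 1},{"dz": -0.035,"finger_gap": 1},{"dz": -0.035,"finger_gap": 1},{"dz": -0.035,"finger_gap": 1},{"finger_gap": 1}]' | python3 steer.py;echo '[{"finger_gap": 1},{"finger_gap": 1}]' | python3 steer.py; cat > m.py <<'E'
from h import *
import sys
f=sys.argv[1]; grab('wrist',f)
for f in (f,):
    z=np.load(f'pics/{f}.npz');c={k:z[k] for k in z.files};p,d=z['p'],z['d'];P=pts(d,c)
    def near(x,y,r):return np.hypot(P[...,0]-x,P[...,1]-y)<r
    m=near(.4336,.099,.04)&(P[...,2]>.056)&(P[...,2]<.07);print('bar',np.median(P[m][:,2]),cv2.minAreaRect(P[m][:,:2].astype(np.float32)*1000))
    m=near(.4336,.099,.045)&(P[...,2]>.030)&(P[...,2]<.07);print('cap',cv2.minEnclosingCircle(P[m][:,:2].astype(np.float32)*1000))
    m=near(.603,.0395,.035)&(P[...,2]>.055)&(P[...,2]<.07);print('stub',cv2.minEnclosingCircle(P[m][:,:2].astype(np.float32)*1000))
to(.433,.100,yaw=78.7)
E
python3 m.py w2
```

```text
time_s: 3.27
tcp_pos: [0.4281, 0.0998, 0.0585]
eef_rot: [0.098, 0.995, -0.001, -0.004]
wrist_force: [-0.4, -0.5, -0.2]
width: 0.857
finger_force: 0.0
time_s: 3.68
tcp_pos: [0.437, 0.1003, 0.2094]
eef_rot: [0.098, 0.995, 0.001, 0.008]
wrist_force: [0.8, 0.3, 0.5]
width: 1.006
finger_force: 0.0
time_s: 3.85
tcp_pos: [0.4313, 0.1, 0.2011]
eef_rot: [0.098, 0.995, -0.0, -0.0]
wrist_force: [0.1, 0.5, 0.1]
width: 1.0
finger_force: 0.0
bar 0.0619885089755714 ((432.4289855957031, 100.29441833496094), (13.525790214538574, 56.449161529541016), 79.08161926269531)
cap ((432.2739562988281, 101.01950073242188), 29.336023330688477)
stub ((597.11083984375, 43.863033294677734), 15.563674926757812)
t 3.9 tcp [0.4306 0.0999 0.2001] yaw_y 78.73 q6 -1.34 F [ 0.1 -0.4 -0.7] Mz [-0.049 -0.042  0.032] w 0.998 move [-0.0024  0.0005 -0.    ] turn 0.0
```

```bash
echo '[{"dz": 0.035,"finger_gap": 1},{"dz": 0.035,"finger_gap": 1},{"dz": 0.035,"finger_gap": 1},{"dz": 0.035,"finger_gap": 1},{"dz": 0.018,"finger_gap": 1}]' | python3 steer.py 60; echo '[{"finger_gap": 0.5},{"finger_gap": 0.3},{"finger_gap": 0},{"finger_gap": 0},{"finger_gap": 0}]' | python3 steer.py;echo '[{"finger_gap": 0},{"finger_gap": 0},{"finger_gap": 0}]' | python3 steer.py; python3 - <<'E'
from h import *
to(.432,.100,.042,yaw=78.7)
E
```

```text
time_s: 4.32
tcp_pos: [0.4261, 0.0997, 0.0378]
eef_rot: [0.098, 0.995, -0.001, -0.005]
wrist_force: [0.0, -0.8, -0.5]
width: 0.999
finger_force: 0.0
time_s: 4.73
tcp_pos: [0.4333, 0.1001, 0.0451]
eef_rot: [0.098, 0.995, 0.0, 0.002]
wrist_force: [-0.0, -0.0, 0.7]
width: 0.301
finger_force: 0.0
time_s: 4.98
tcp_pos: [0.4332, 0.1, 0.0451]
eef_rot: [0.098, 0.995, 0.0, 0.002]
wrist_force: [-0.9, 0.1, 7.5]
width: 0.146
finger_force: 59.7
t 4.9833 tcp [0.4332 0.1    0.0451] yaw_y 78.73 q6 -1.34 F [-0.9  0.1  7.5] Mz [-0.039  0.115  0.014] w 0.146 move [ 0.0012 -0.0002  0.003 ] turn 0.001
```

```bash
echo '[{"dz": -0.01,"finger_gap": 0},{"dz": -0.03,"finger_gap": 0},{"dz": -0.039,"finger_gap": 0},{"dz": -0.039,"finger_gap": 0},{"dz": -0.039,"finger_gap": 0}]' | python3 steer.py; echo '[{"dz": -0.035,"finger_gap": 0},{"dx": -0.0300,"dy": -0.004,"finger_gap": 0},{"dx": -0.0355,"dy": -0.0048,"finger_gap": 0},{"dx": -0.0355,"dy": -0.0048,"finger_gap": 0},{"dx": -0.0355,"dy": -0.0048,"finger_gap": 0}]' | python3 steer.py;echo '[{"dx": -0.0355,"dy": -0.0048,"finger_gap": 0},{"dx": -0.005,"rz": -0.08,"finger_gap": 0},{"rz": -0.08,"finger_gap": 0},{"rz": -0.09,"finger_gap": 0},{"finger_gap": 0}]' | python3 steer.py;echo '[{"finger_gap": 0},{"finger_gap": 0},{"finger_gap": 0},{"finger_gap": 0}]' | python3 steer.py; python3 - <<'E'
from h import *
to(.6025,.0419,yaw=93)
p,d,c=grab('wrist','w3')
P=pts(d,c);print(np.degrees(0))
def near(x,y,r):return np.hypot(P[...,0]-x,P[...,1]-y)<r
m=near(.603,.0415,.035)&(P[...,2]>.055)&(P[...,2]<.07);print('stub',np.median(P[m][:,2]),cv2.minEnclosingCircle(P[m][:,:2].astype(np.float32)*1000))
m=near(.603,.0415,.12)&(abs(P[...,2]-.03)<.004);print('base',cv2.minAreaRect(P[m][:,:2].astype(np.float32)*1000))
E
```

```text
time_s: 5.4
tcp_pos: [0.4306, 0.1, 0.2022]
eef_rot: [0.098, 0.995, -0.0, -0.001]
wrist_force: [1.6, 1.1, -0.8]
width: 0.146
finger_force: 58.8
time_s: 5.82
tcp_pos: [0.5628, 0.0549, 0.2365]
eef_rot: [0.098, 0.995, 0.0, 0.0]
wrist_force: [0.7, 0.6, -1.0]
width: 0.146
finger_force: 58.8
time_s: 6.23
tcp_pos: [0.6004, 0.0425, 0.2352]
eef_rot: [-0.027, 1.0, 0.0, -0.001]
wrist_force: [0.2, -0.2, -1.3]
width: 0.142
finger_force: 58.8
time_s: 6.57
tcp_pos: [0.6005, 0.0428, 0.2357]
eef_rot: [-0.026, 1.0, -0.0, 0.0]
wrist_force: [0.4, 0.0, -0.6]
width: 0.145
finger_force: 58.8
t 6.5667 tcp [0.6005 0.0428 0.2357] yaw_y 93.01 q6 -1.7 F [ 0.4  0.  -0.6] Mz [ 0.035 -0.043 -0.017] w 0.145 move [-0.0019 -0.001   0.    ] turn 0.0
0.0
stub 0.058430860790718714 ((599.1640014648438, 41.83439636230469), 16.0968017578125)
base ((602.3527221679688, 41.873600006103516), (109.04778289794922, 110.1933364868164), 14.147642135620117)
```

View pics/w3.png

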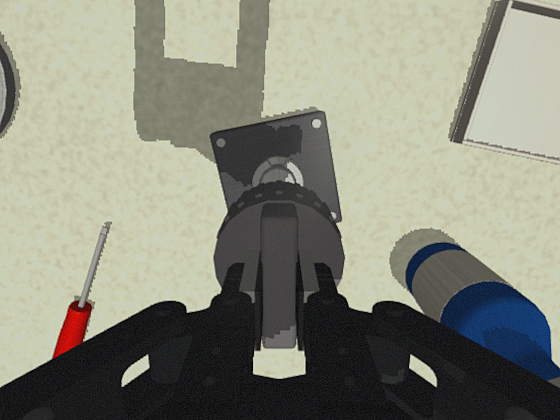

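The held cap hides the stub, but the base is clear (corners at about (215,135), (325,112), (340,220)). Its fitted centre (0.6024, 0.0419) agrees with the displacement estimate, so I'm lowering over the stub.

```bash
echo '[{"dx": -0.002,"dy": -0.0012,"dz": 0.025,"finger_gap": 0},{"dz": 0.035,"finger_gap": 0},{"dz": 0.035,"finger_gap": 0},{"dz": 0.025,"finger_gap": 0},{"finger_gap": 0}]' | python3 steer.py; echo '[{"finger_gap": 0},{"finger_gap": 0},{"finger_gap": 0}]' | python3 steer.py; python3 - <<'E'
from h import *
to(.6025,.0416,.1,yaw=93)
E
```

```text
time_s: 7.03
tcp_pos: [0.5972, 0.0419, 0.1085]
eef_rot: [-0.026, 1.0, 0.001, -0.007]
wrist_force: [-1.5, 0.5, -2.2]
width: 0.15
finger_force: 58.8
time_s: 7.28
tcp_pos: [0.6052, 0.0414, 0.1186]
eef_rot: [-0.027, 1.0, -0.0, 0.003]
wrist_force: [0.2, 0.8, -1.7]
width: 0.145
finger_force: 58.8
t 7.2833 tcp [0.6052 0.0414 0.1186] yaw_y 93.05 q6 -1.7 F [ 0.2  0.8 -1.7] Mz [ 0.     0.007 -0.001] w 0.145 move [0.0028 0.0003 0.0186] turn 0.001
```

```bash
echo '[{"dx": 0.0026,"dy": 0.0002,"finger_gap": 0},{"dz": 0.004,"finger_gap": 0},{"dz": 0.004,"finger_gap": 0},{"dz": 0.004,"finger_gap": 0},{"finger_gap": 0}]' | python3 steer.py; echo '[{"finger_gap": 0}]' | python3 steer.py; python3 - <<'E'
from h import *
to(.6025,.0416,.1,yaw=93)
E
```

```text
time_s: 7.7
tcp_pos: [0.5992, 0.0417, 0.1023]
eef_rot: [-0.027, 1.0, 0.0, -0.001]
wrist_force: [-0.7, -0.5, -1.6]
width: 0.151
finger_force: 58.8
time_s: 7.78
tcp_pos: [0.5997, 0.0416, 0.1028]
eef_rot: [-0.027, 1.0, 0.0, -0.001]
wrist_force: [0.4, -0.7, -0.7]
width: 0.147
finger_force: 58.8
t 7.7833 tcp [0.5997 0.0416 0.1028] yaw_y 93.05 q6 -1.7 F [ 0.4 -0.7 -0.7] Mz [-0.03  -0.056 -0.016] w 0.147 move [-0.0028 -0.0002  0.0028] turn 0.001
```

```bash
echo '[{"dx": -0.0028,"dy": -0.0001,"finger_gap": 0},{"finger_gap": 0},{"finger_gap": 0}]' | python3 steer.py; python3 - <<'E'
from h import *
to(.6025,.0416,.1,yaw=93)
E
echo '[{"dz": 0.002,"finger_gap": 0},{"dz": 0.002,"finger_gap": 0},{"finger_gap": 0}]' | python3 steer.py; python3 - <<'E'
from h import *
to(.6025,.0416,.0931,yaw=93)
E
```

```text
time_s: 8.03
tcp_pos: [0.6034, 0.0416, 0.1037]
eef_rot: [-0.027, 1.0, -0.0, 0.0]
wrist_force: [0.2, 0.1, -1.0]
width: 0.147
finger_force: 58.8
t 8.0333 tcp [0.6034 0.0416 0.1037] yaw_y 93.05 q6 -1.7 F [ 0.2  0.1 -1. ] Mz [-0.016  0.003 -0.007] w 0.147 move [0.0009 0.     0.0037] turn 0.001
time_s: 8.28
tcp_pos: [0.6025, 0.0417, 0.0989]
eef_rot: [-0.027, 1.0, 0.0, -0.001]
wrist_force: [0.3, 0.3, -2.0]
width: 0.145
finger_force: 58.8
t 8.2833 tcp [0.6025 0.0417 0.0989] yaw_y 93.05 q6 -1.7 F [ 0.3  0.3 -2. ] Mz [0.044 0.047 0.03 ] w 0.145 move [ 0.     -0.0001  0.0058] turn 0.001
```

```bash
for i in 1; do echo '[{"dz": 0.002,"finger_gap": 0},{"dz": 0.002,"finger_gap": 0},{"finger_gap": 0}]' | python3 steer.py;done; python3 - <<'E'
from h import *
to(.6025,.0416,.0931,yaw=93)
E
echo '[{"dz": 0.002,"finger_gap": 0},{"dz": 0.001,"finger_gap": 0},{"finger_gap": 0}]' | python3 steer.py; python3 - <<'E'
from h import *
to(.6025,.0416,.0824,yaw=93)
E
```

```text
time_s: 8.53
tcp_pos: [0.6025, 0.0417, 0.0948]
eef_rot: [-0.027, 1.0, 0.0, -0.001]
wrist_force: [-0.7, 0.9, -0.5]
width: 0.145
finger_force: 58.8
t 8.5333 tcp [0.6025 0.0417 0.0948] yaw_y 93.05 q6 -1.7 F [-0.7  0.9 -0.5] Mz [-0.006 -0.022  0.058] w 0.145 move [ 0.     -0.0001  0.0017] turn 0.001
time_s: 8.78
tcp_pos: [0.6028, 0.0416, 0.0921]
eef_rot: [-0.027, 1.0, 0.0, -0.0]
wrist_force: [-0.5, 0.1, -0.8]
width: 0.148
finger_force: 58.8
t 8.7833 tcp [0.6028 0.0416 0.0921] yaw_y 93.05 q6 -1.7 F [-0.5  0.1 -0.8] Mz [0.007 0.017 0.047] w 0.148 move [ 0.0003 -0.      0.0097] turn 0.001
```

```bash
echo '[{"dz": 0.0015,"finger_gap": 0},{"dz": 0.0015,"finger_gap": 0},{"finger_gap": 0}]' | python3 steer.py; echo '[{"dz": 0.0015,"finger_gap": 0},{"dz": 0.0015,"finger_gap": 0},{"finger_gap": 0}]' | python3 steer.py; python3 - <<'E'
from h import *
to(.6025,.0416,.0824,yaw=93)
E
```

```text
time_s: 9.03
tcp_pos: [0.6027, 0.0417, 0.0891]
eef_rot: [-0.027, 1.0, 0.0, -0.0]
wrist_force: [0.9, -0.1, -0.7]
width: 0.152
finger_force: 58.8
time_s: 9.28
tcp_pos: [0.6027, 0.0417, 0.0861]
eef_rot: [-0.027, 1.0, 0.0, -0.0]
wrist_force: [-0.8, 0.8, -1.3]
width: 0.148
finger_force: 58.8
t 9.2833 tcp [0.6027 0.0417 0.0861] yaw_y 93.05 q6 -1.7 F [-0.8  0.8 -1.3] Mz [-0.013  0.003  0.032] w 0.148 move [ 0.0002 -0.0001  0.0037] turn 0.001
```

In the gap with no contact. Continuing to the floor.

```bash
echo '[{"dz": 0.0015,"finger_gap": 0},{"dz": 0.001,"finger_gap": 0},{"finger_gap": 0}]' | python3 steer.py; echo '[{"dz": 0.0006,"finger_gap": 0},{"dz": 0.0005,"finger_gap": 0},{"finger_gap": 0}]' | python3 steer.py; python3 - <<'E'
from h import *
to(.6025,.0416,.0824,yaw=93)
E
```

```text
time_s: 9.53
tcp_pos: [0.6028, 0.0417, 0.0837]
eef_rot: [-0.027, 1.0, 0.0, -0.0]
wrist_force: [0.8, -0.2, -0.6]
width: 0.145
finger_force: 58.8
time_s: 9.78
tcp_pos: [0.6029, 0.0416, 0.0828]
eef_rot: [-0.027, 1.0, 0.0, -0.0]
wrist_force: [1.2, -0.0, -0.8]
width: 0.144
finger_force: 58.8
t 9.7833 tcp [0.6029 0.0416 0.0828] yaw_y 93.05 q6 -1.7 F [ 1.2 -0.  -0.8] Mz [-0.024 -0.013  0.022] w 0.144 move [ 0.0004 -0.      0.0004] turn 0.001
```

```bash
echo '[{"dz": 0.0005,"finger_gap": 0},{"finger_gap": 0}]' | python3 steer.py; echo '[{"dz": 0.0005,"finger_gap": 0},{"finger_gap": 0}]' | python3 steer.py; python3 - <<'E'
from h import *
to(.6025,.0416,.0824,yaw=93)
E
```

```text
time_s: 9.95
tcp_pos: [0.6031, 0.0416, 0.0824]
eef_rot: [-0.027, 1.0, -0.0, 0.0]
wrist_force: [-0.1, -0.0, -1.0]
width: 0.142
finger_force: 58.8
time_s: 10.12
tcp_pos: [0.6034, 0.0416, 0.0822]
eef_rot: [-0.027, 1.0, -0.0, 0.0]
wrist_force: [0.1, -0.1, -0.1]
width: 0.143
finger_force: 58.9
t 10.1167 tcp [0.6034 0.0416 0.0822] yaw_y 93.05 q6 -1.7 F [ 0.1 -0.1 -0.1] Mz [ 0.012  0.03  -0.07 ] w 0.143 move [ 0.0009  0.     -0.0002] turn 0.001
```

```bash
echo '[{"dx": 0.0008,"dz": 0.0004,"finger_gap": 0},{"finger_gap": 0}]' | python3 steer.py; echo '[{"dz": 0.0004,"finger_gap": 0},{"finger_gap": 0}]' | python3 steer.py;echo '[{"dz": 0.0004,"finger_gap": 0},{"finger_gap": 0}]' | python3 steer.py; python3 - <<'E'
from h import *
to(.6025,.0416,.0824,yaw=93)
E
```

```text
time_s: 10.28
tcp_pos: [0.6027, 0.0415, 0.0821]
eef_rot: [-0.027, 1.0, -0.0, 0.001]
wrist_force: [0.5, -0.3, 2.2]
width: 0.143
finger_force: 59.3
time_s: 10.45
tcp_pos: [0.6028, 0.0415, 0.082]
eef_rot: [-0.027, 1.0, -0.0, 0.001]
wrist_force: [-1.1, -1.2, 5.6]
width: 0.142
finger_force: 59.5
time_s: 10.62
tcp_pos: [0.6029, 0.0415, 0.0819]
eef_rot: [-0.027, 1.0, -0.0, 0.001]
wrist_force: [-0.3, -0.1, 6.8]
width: 0.148
finger_force: 59.9
t 10.6167 tcp [0.6029 0.0415 0.0819] yaw_y 93.05 q6 -1.7 F [-0.3 -0.1  6.8] Mz [-0.075  0.189 -0.044] w 0.148 move [ 0.0004  0.0001 -0.0005] turn 0.001
```

Floor felt (Fz +7 N at TCP z 0.0819). Now screwing clockwise.

```bash
echo '[{"dz": 0.0002,"rz": 0.05,"finger_gap": 0},{"dz": 0.0003,"rz": 0.05,"finger_gap": 0},{"finger_gap": 0}]' | python3 steer.py; echo '[{"dz": 0.0003,"rz": 0.05,"finger_gap": 0},{"dz": 0.0003,"rz": 0.05,"finger_gap": 0},{"finger_gap": 0}]' | python3 steer.py; python3 - <<'E'
from h import *
to(.6025,.0416,.0824,yaw=93)
E
```

```text
time_s: 10.87
tcp_pos: [0.6031, 0.0417, 0.0813]
eef_rot: [0.024, 1.0, 0.0, 0.001]
wrist_force: [-0.5, -0.2, 5.3]
width: 0.148
finger_force: 59.7
time_s: 11.12
tcp_pos: [0.6032, 0.0416, 0.0805]
eef_rot: [0.074, 0.997, 0.0, 0.001]
wrist_force: [0.6, -1.0, 5.6]
width: 0.147
finger_force: 59.6
t 11.1167 tcp [0.6032 0.0416 0.0805] yaw_y 81.53 q6 -1.5 F [ 0.6 -1.   5.6] Mz [-0.036 -0.029 -0.176] w 0.147 move [ 0.0007 -0.0001 -0.0019] turn -0.2
```

```bash
for i in 1; do echo '[{"dz": 0.0003,"rz": 0.05,"finger_gap": 0},{"dz": 0.0003,"rz": 0.05,"finger_gap": 0},{"finger_gap": 0}]' | python3 steer.py; done; python3 - <<'E'
from h import *
to(.6025,.0416,.0824,yaw=93)
E
echo '[{"dz": 0.0003,"rz": 0.05,"finger_gap": 0},{"dz": 0.0003,"rz": 0.05,"finger_gap": 0},{"finger_gap": 0}]' | python3 steer.py;  python3 - <<'E'
from h import *
to(.6025,.0416,.0824,yaw=93)
E
```

```text
time_s: 11.37
tcp_pos: [0.6032, 0.0416, 0.0799]
eef_rot: [0.123, 0.992, 0.0, 0.001]
wrist_force: [0.2, 0.3, 5.8]
width: 0.143
finger_force: 59.7
t 11.3667 tcp [0.6032 0.0416 0.0799] yaw_y 75.84 q6 -1.4 F [0.2 0.3 5.8] Mz [-0.054 -0.109 -0.076] w 0.143 move [ 0.0006 -0.0002 -0.0025] turn -0.3
time_s: 11.62
tcp_pos: [0.6031, 0.0416, 0.0791]
eef_rot: [0.172, 0.985, 0.0, 0.001]
wrist_force: [-0.0, -0.4, 5.2]
width: 0.146
finger_force: 59.7
t 11.6167 tcp [0.6031 0.0416 0.0791] yaw_y 70.15 q6 -1.3 F [-0.  -0.4  5.2] Mz [-0.04  -0.125 -0.128] w 0.146 move [ 0.0005 -0.0002 -0.0033] turn -0.399
```

```bash
cat > t.py <<'E'
from h import *
to(.6025,.0416,.0824,yaw=93)
E
for i in 1; do echo '[{"dz": 0.0002,"rz": 0.03,"finger_gap": 0},{"dz": 0.0002,"rz": 0.03,"finger_gap": 0},{"finger_gap": 0}]' | python3 steer.py >/dev/null;python3 t.py; echo '[{"dz": 0.0001,"rz": 0.02,"finger_gap": 0},{"dz": 0.0002,"rz": 0.03,"finger_gap": 0},{"finger_gap": 0}]' | python3 steer.py >/dev/null;python3 t.py; echo '[{"dz": 0.0001,"rz": 0.02,"finger_gap": 0},{"dz": 0.0002,"rz": 0.03,"finger_gap": 0},{"finger_gap": 0}]' | python3 steer.py>/dev/null; python3 t.py; done
```

```text
t 11.8667 tcp [0.6031 0.0417 0.0788] yaw_y 66.77 q6 -1.24 F [0.5 0.5 5.5] Mz [ 0.074 -0.165 -0.043] w 0.145 move [ 0.0005 -0.0003 -0.0036] turn -0.458
t 12.1167 tcp [0.6031 0.0417 0.0786] yaw_y 63.91 q6 -1.19 F [0.5 0.1 5.5] Mz [ 0.    -0.097 -0.043] w 0.146 move [ 0.0005 -0.0003 -0.0038] turn -0.508
t 12.3667 tcp [0.6032 0.0416 0.0786] yaw_y 61.04 q6 -1.14 F [-0.2  0.2  7.5] Mz [ 0.042  0.05  -0.028] w 0.151 move [ 0.0006 -0.0003 -0.0038] turn -0.558
```

```bash
echo '[{"dz": 0.0001,"rz": 0.02,"finger_gap": 0},{"dz": 0.0001,"rz": 0.03,"finger_gap": 0},{"finger_gap": 0}]' | python3 steer.py >/dev/null;python3 t.py; echo '[{"rz": 0.02,"finger_gap": 0},{"dz": 0.0001,"rz": 0.03,"finger_gap": 0},{"finger_gap": 0}]' | python3 steer.py >/dev/null;python3 t.py
```

```text
t 12.6167 tcp [0.6033 0.0415 0.0786] yaw_y 58.18 q6 -1.09 F [-0.4 -0.2  8. ] Mz [-0.008  0.053 -0.06 ] w 0.144 move [ 0.0007 -0.0003 -0.0038] turn -0.608
t 12.8667 tcp [0.6034 0.0414 0.0786] yaw_y 55.31 q6 -1.04 F [-1.3  0.5  7.1] Mz [-0.045  0.05  -0.079] w 0.141 move [ 0.0008 -0.0004 -0.0038] turn -0.658
```

```bash
echo '[{"rz": 0.02,"finger_gap": 0},{"rz": 0.02,"finger_gap": 0},{"finger_gap": 0}]' | python3 steer.py >/dev/null;python3 t.py; echo '[{"rz": 0.02,"finger_gap": 0},{"finger_gap": 0},{"finger_gap": 0}]' | python3 steer.py >/dev/null;python3 t.py
```

```text
t 13.1167 tcp [0.6034 0.0414 0.0786] yaw_y 53.04 q6 -1.0 F [-1.2 -0.8  8.6] Mz [-0.072  0.053 -0.026] w 0.146 move [ 0.0008 -0.0004 -0.0038] turn -0.697
t 13.3667 tcp [0.6034 0.0415 0.0786] yaw_y 51.93 q6 -0.98 F [ 0.1 -0.5  7.4] Mz [ 0.001  0.04  -0.096] w 0.144 move [ 0.0008 -0.0005 -0.0038] turn -0.717
```

The height has stayed at 33.8 mm for 0.2 rad under 8 N of push, so this looks like the thick disc. I'll turn gently on to tight and confirm.

```bash
echo '[{"rz": 0.02,"finger_gap": 0},{"rz": 0.01,"finger_gap": 0},{"finger_gap": 0}]' | python3 steer.py >/dev/null;python3 t.py; echo '[{"rz": 0.01,"finger_gap": 0},{"rz": 0.01,"finger_gap": 0},{"finger_gap": 0}]' | python3 steer.py >/dev/null;python3 t.py;echo '[{"finger_gap": 0}]' | python3 steer.py >/dev/null;python3 t.py
```

```text
t 13.6167 tcp [0.6035 0.0414 0.0786] yaw_y 50.2 q6 -0.95 F [-0.5 -0.1  8.1] Mz [-0.037  0.056 -0.029] w 0.149 move [ 0.0009 -0.0005 -0.0038] turn -0.747
t 13.8667 tcp [0.6034 0.0414 0.0786] yaw_y 49.06 q6 -0.93 F [-0.6 -1.1  9.1] Mz [-0.046  0.004  0.033] w 0.145 move [ 0.0008 -0.0004 -0.0038] turn -0.767
t 13.95 tcp [0.6034 0.0414 0.0786] yaw_y 49.08 q6 -0.93 F [-0.6 -0.5  8.3] Mz [-0.033  0.084  0.03 ] w 0.145 move [ 0.0008 -0.0004 -0.0038] turn -0.767
```

```bash
echo '[{"rz": 0.01,"finger_gap": 0},{"rz": 0.01,"finger_gap": 0},{"finger_gap": 0}]' | python3 steer.py >/dev/null;python3 t.py; echo '[{"rz": 0.01,"finger_gap": 0},{"rz": 0.01,"finger_gap": 0},{"finger_gap": 0}]' | python3 steer.py >/dev/null;python3 t.py;echo '[{"finger_gap": 0}]' | python3 steer.py >/dev/null;python3 t.py
```

```text
t 14.2 tcp [0.6034 0.0413 0.0785] yaw_y 47.92 q6 -0.91 F [-1.7 -0.4  9.3] Mz [-0.104  0.114  0.093] w 0.144 move [ 0.0008 -0.0003 -0.0039] turn -0.787
t 14.45 tcp [0.6033 0.0412 0.0786] yaw_y 46.78 q6 -0.89 F [-0.3 -1.2  7.9] Mz [-0.151  0.134  0.096] w 0.144 move [ 0.0008 -0.0002 -0.0038] turn -0.807
t 14.5333 tcp [0.6033 0.0412 0.0786] yaw_y 46.8 q6 -0.89 F [-0.6 -0.5  8.8] Mz [-0.148  0.077  0.043] w 0.148 move [ 0.0008 -0.0003 -0.0038] turn -0.806
```

```bash
echo '[{"rz": 0.01,"finger_gap": 0},{"rz": 0.01,"finger_gap": 0},{"finger_gap": 0}]' | python3 steer.py >/dev/null;python3 t.py; echo '[{"rz": 0.01,"finger_gap": 0},{"finger_gap": 0}]' | python3 steer.py >/dev/null;python3 t.py;echo '[{"finger_gap": 0}]' | python3 steer.py >/dev/null;python3 t.py
```

```text
t 14.7833 tcp [0.6032 0.0411 0.0786] yaw_y 45.65 q6 -0.87 F [-1.1 -1.   7.7] Mz [-0.104  0.134  0.12 ] w 0.148 move [ 0.0008 -0.0001 -0.0038] turn -0.826
t 14.95 tcp [0.6032 0.0411 0.0786] yaw_y 45.09 q6 -0.86 F [-0.8 -0.1  8.7] Mz [-0.212  0.11   0.197] w 0.15 move [ 0.0008 -0.0001 -0.0038] turn -0.836
t 15.0333 tcp [0.6032 0.0411 0.0786] yaw_y 45.09 q6 -0.86 F [-0.6 -0.   9.3] Mz [-0.166  0.156  0.141] w 0.144 move [ 0.0008 -0.0001 -0.0038] turn -0.836
```

Torque has reached about 0.15 N m at 33.8 mm, after 0.3 rad of turning at constant height: the cap binds short, so it is faulty and goes to the basin. Unscrewing.

```bash
echo '[{"rz": -0.04,"finger_gap": 0},{"dz": -0.0004,"rz": -0.05,"finger_gap": 0},{"rz": -0.05,"finger_gap": 0},{"finger_gap": 0}]' | python3 steer.py >/dev/null;python3 t.py; echo '[{"rz": -0.05,"finger_gap": 0},{"rz": -0.05,"finger_gap": 0},{"dz": -0.0002,"rz": -0.05,"finger_gap": 0},{"finger_gap": 0}]' | python3 steer.py >/dev/null;python3 t.py
```

```text
t 15.3667 tcp [0.6032 0.0415 0.0786] yaw_y 53.18 q6 -1.0 F [-0.1 -0.4  7. ] Mz [-0.05  -0.027  0.03 ] w 0.141 move [ 0.0007 -0.0003 -0.0038] turn -0.695
t 15.7 tcp [0.6031 0.0415 0.0786] yaw_y 61.77 q6 -1.15 F [ 0.2 -0.7  6.3] Mz [-0.034 -0.088 -0.017] w 0.151 move [ 0.0006 -0.0002 -0.0038] turn -0.545
```

```bash
echo '[{"dz": -0.0003,"rz": -0.05,"finger_gap": 0},{"dz": -0.0004,"rz": -0.05,"finger_gap": 0},{"dz": -0.0004,"rz": -0.05,"finger_gap": 0},{"finger_gap": 0}]' | python3 steer.py >/dev/null;python3 t.py; echo '[{"dz": -0.0004,"rz": -0.05,"finger_gap": 0},{"dz": -0.0004,"rz": -0.05,"finger_gap": 0},{"dz": -0.0004,"rz": -0.05,"finger_gap": 0},{"finger_gap": 0}]' | python3 steer.py >/dev/null;python3 t.py
```

```text
t 16.0333 tcp [0.6026 0.0415 0.0792] yaw_y 70.29 q6 -1.3 F [0.4 0.8 5.1] Mz [-0.049 -0.036  0.015] w 0.142 move [ 0.0002  0.0001 -0.0032] turn -0.396
t 16.3667 tcp [0.6025 0.0414 0.0803] yaw_y 78.78 q6 -1.45 F [ 0.5 -0.   5. ] Mz [-0.045 -0.024  0.009] w 0.147 move [ 0.      0.0002 -0.0021] turn -0.248
```

```bash
echo '[{"dz": -0.0004,"rz": -0.05,"finger_gap": 0},{"dz": -0.0004,"rz": -0.05,"finger_gap": 0},{"dz": -0.0004,"rz": -0.05,"finger_gap": 0},{"finger_gap": 0}]' | python3 steer.py >/dev/null;python3 t.py; echo '[{"dz": -0.0004,"rz": -0.05,"finger_gap": 0},{"dz": -0.0004,"rz": -0.05,"finger_gap": 0},{"finger_gap": 0}]' | python3 steer.py >/dev/null;python3 t.py; echo '[{"dz": -0.001,"finger_gap": 0},{"dz": -0.001,"finger_gap": 0},{"finger_gap": 0}]' | python3 steer.py >/dev/null;python3 t.py
```

```text
t 16.7 tcp [0.6024 0.0414 0.0813] yaw_y 87.31 q6 -1.6 F [-0.3 -0.8  4.5] Mz [-0.188 -0.033  0.006] w 0.149 move [-0.0001  0.0002 -0.0011] turn -0.099
t 16.95 tcp [0.6022 0.0416 0.082 ] yaw_y 92.99 q6 -1.7 F [-0.7 -1.2  4.4] Mz [-0.081 -0.003 -0.012] w 0.146 move [-0.0003  0.     -0.0004] turn -0.0
t 17.2 tcp [0.6017 0.0419 0.0832] yaw_y 92.98 q6 -1.7 F [ 1.8 -0.2 -1. ] Mz [ 0.005 -0.285  0.007] w 0.144 move [-0.0008 -0.0003  0.0008] turn -0.0
```

```bash
echo '[{"dx": -0.0008,"dy": -0.0003,"dz": -0.0005,"finger_gap": 0},{"dz": -0.0015,"finger_gap": 0},{"finger_gap": 0}]' | python3 steer.py >/dev/null;python3 t.py; echo '[{"dz": -0.0015,"finger_gap": 0},{"dz": -0.0015,"finger_gap": 0},{"finger_gap": 0}]' | python3 steer.py >/dev/null;python3 t.py;echo '[{"dz": -0.0015,"finger_gap": 0},{"dz": -0.0015,"finger_gap": 0},{"finger_gap": 0}]' | python3 steer.py >/dev/null;python3 t.py
```

```text
t 17.45 tcp [0.6024 0.0414 0.0856] yaw_y 93.03 q6 -1.7 F [ 0.5  0.7 -0.1] Mz [-0.024 -0.01  -0.004] w 0.152 move [-0.0001  0.0002  0.0032] turn 0.001
t 17.7 tcp [0.6031 0.0414 0.0893] yaw_y 93.04 q6 -1.7 F [-0.7 -0.3 -0. ] Mz [ 0.072 -0.01   0.078] w 0.149 move [0.0006 0.0003 0.0069] turn 0.001
t 17.95 tcp [0.6033 0.0414 0.0924] yaw_y 93.05 q6 -1.7 F [ 1.3 -0.1 -2. ] Mz [-0.004  0.015 -0.038] w 0.144 move [0.0008 0.0003 0.01  ] turn 0.001
```

```bash
echo '[{"dz": -0.004,"finger_gap": 0},{"dz": -0.01,"finger_gap": 0},{"dz": -0.02,"finger_gap": 0},{"dz": -0.02,"finger_gap": 0},{"dz": -0.015,"finger_gap": 0}]' | python3 steer.py >/dev/null;python3 t.py; echo '[{"dx": 0.0095,"dy": -0.0325,"finger_gap": 0},{"dx": 0.0095,"dy": -0.0325,"finger_gap": 0},{"dx": 0.0095,"dy": -0.0325,"finger_gap": 0},{"dx": 0.0095,"dy": -0.0325,"finger_gap": 0},{"dx": 0.0095,"dy": -0.0325,"finger_gap": 0}]' | python3 steer.py >/dev/null; echo '[{"dx": 0.0095,"dy": -0.0325,"finger_gap": 0},{"dx": 0.0095,"dy": -0.0325,"finger_gap": 0},{"dx": 0.0095,"dy": -0.0325,"finger_gap": 0},{"dx": 0.0095,"dy": -0.0325,"finger_gap": 0},{"dx": 0.0095,"dy": -0.0325,"finger_gap": 0}]' | python3 steer.py >/dev/null; echo '[{"finger_gap": 0},{"finger_gap": 0},{"finger_gap": 0}]' | python3 steer.py; python3 - <<'E'
from h import *
to(.525,-.2873,.0498)
p,d,c=grab('wrist','w4')
P=pts(d,c)
m=(P[...,2]>.018)&(P[...,2]<.032)&(np.hypot(P[...,0]-.525,P[...,1]+.287)<.1);print(m.sum(),cv2.minEnclosingCircle(P[m][:,:2].astype(np.float32)*1000))
E
```

```text
t 18.3667 tcp [0.6039 0.0413 0.1636] yaw_y 93.05 q6 -1.7 F [ 0.9 -0.3 -0.9] Mz [-0.005 -0.091  0.   ] w 0.146 move [0.0016 0.0004 0.0812] turn 0.001
time_s: 19.45
tcp_pos: [0.5255, -0.2881, 0.1615]
eef_rot: [-0.026, 1.0, 0.0, 0.0]
wrist_force: [-0.5, 0.5, -1.9]
width: 0.143
finger_force: 59.0
t 19.45 tcp [ 0.5255 -0.2881  0.1615] yaw_y 93.01 q6 -2.27 F [-0.5  0.5 -1.9] Mz [-0.064  0.01  -0.034] w 0.143 move [0.0005 0.0008 0.1117] turn None
4310 ((525.3851318359375, -287.2684631347656), 77.68236541748047)
```

View pics/w4.png

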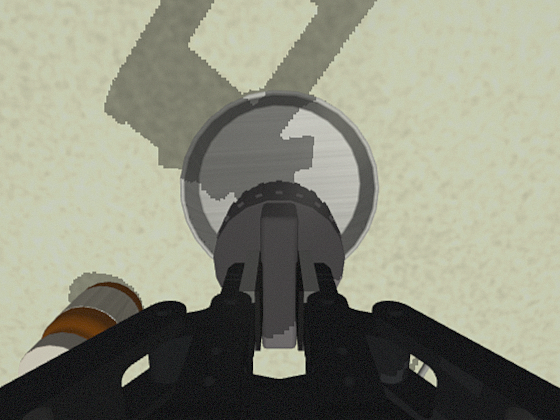

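The held cap is centred over the basin, whose rim circle is centred at about (280,183) and fits (0.5254, -0.2873). Lowering.

```bash
echo '[{"dz": 0.02,"finger_gap": 0},{"dz": 0.03,"finger_gap": 0},{"dz": 0.03,"finger_gap": 0},{"dz": 0.012,"finger_gap": 0},{"dz": 0.005,"finger_gap": 0}]' | python3 steer.py >/dev/null; echo '[{"dz": 0.003,"finger_gap": 0},{"finger_gap": 0},{"finger_gap": 0}]' | python3 steer.py >/dev/null; python3 - <<'E'
from h import *
to(.525,-.2873,.0488)
E
```

```text
t 20.1667 tcp [ 0.5268 -0.2889  0.0628] yaw_y 93.08 q6 -2.27 F [ 0.9 -0.1 -1. ] Mz [-0.007  0.04   0.024] w 0.148 move [0.0018 0.0017 0.014 ] turn None
```

```bash
echo '[{"dz": 0.004,"finger_gap": 0},{"dz": 0.004,"finger_gap": 0},{"dz": 0.002,"finger_gap": 0},{"dz": 0.001,"finger_gap": 0},{"finger_gap": 0}]' | python3 steer.py >/dev/null; python3 - <<'E'
from h import *
to(.525,-.2873,.0488)
E
echo '[{"dz": 0.001,"finger_gap": 0},{"dz": 0.001,"finger_gap": 0},{"finger_gap": 0}]' | python3 steer.py >/dev/null; python3 - <<'E'
from h import *
to(.525,-.2873,.0488)
E
```

```text
t 20.5833 tcp [ 0.5251 -0.2881  0.0496] yaw_y 93.04 q6 -2.27 F [ 0.3 -0.  -1.9] Mz [-0.029 -0.01  -0.011] w 0.147 move [0.0001 0.0008 0.0008] turn None
t 20.8333 tcp [ 0.5255 -0.2885  0.0492] yaw_y 93.05 q6 -2.27 F [-2.1  0.6  3.9] Mz [0.223 0.381 0.028] w 0.145 move [0.0005 0.0012 0.0004] turn None
```

Floor contact (+4 N) at the expected height. Releasing and backing off.

```bash
echo '[{"finger_gap": 0.25},{"finger_gap": 0.5},{"finger_gap": 1},{"finger_gap": 1},{"finger_gap": 1}]' | python3 steer.py; echo '[{"finger_gap": 1},{"dz": -0.01,"finger_gap": 1},{"dz": -0.03,"finger_gap": 1},{"dz": -0.035,"finger_gap": 1},{"dz": -0.035,"finger_gap": 1}]' | python3 steer.py >/dev/null;echo '[{"dz": -0.035,"finger_gap": 1},{"dz": -0.035,"finger_gap": 1},{"finger_gap": 1},{"finger_gap": 1},{"finger_gap": 1}]' | python3 steer.py;  python3 - <<'E'
from h import *
p,d,c=grab('wrist','w5')
P=pts(d,c)
n=np.hypot(P[...,0]-.525,P[...,1]+.287)<.1
m=n&(P[...,2]>.018)&(P[...,2]<.032);print('basin',cv2.minEnclosingCircle(P[m][:,:2].astype(np.float32)*1000))
m=n&(P[...,2]>.057)&(P[...,2]<.075);print('bar z',np.percentile(P[m][:,2],[10,50,90]),cv2.minAreaRect(P[m][:,:2].astype(np.float32)*1000))
E
```

```text
time_s: 21.25
tcp_pos: [0.5254, -0.2882, 0.0479]
eef_rot: [-0.027, 1.0, 0.0, -0.0]
wrist_force: [-0.1, 0.9, 1.1]
width: 0.808
finger_force: 0.0
time_s: 22.08
tcp_pos: [0.5252, -0.2881, 0.2282]
eef_rot: [-0.027, 1.0, -0.0, 0.0]
wrist_force: [0.1, -0.7, 0.0]
width: 0.996
finger_force: 0.0
basin ((525.81396484375, -287.37847900390625), 77.6564712524414)
bar z [0.0647845  0.06602166 0.06708826] ((524.6594848632812, -287.9602355957031), (55.23371887207031, 13.829751968383789), 2.7277019023895264)
```

View pics/w5.png

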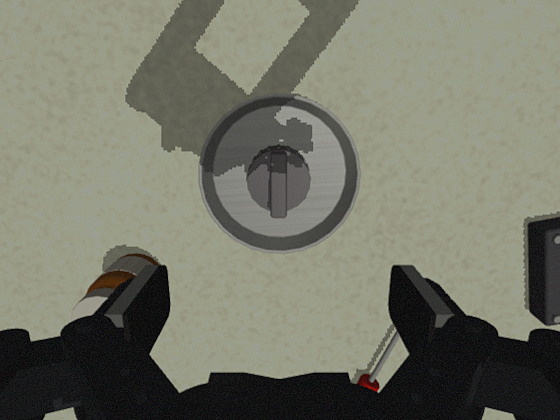

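The cap stands bar-up at (280,180), in the middle of the basin. Its bar top measures 0.066 m, matching 0.061 plus the 4 mm floor and the camera's +1 mm bias. The arm is clear, so I'm handing in.

```bash
python3 -c "
from rig import robot, eyes, job, telemetry
print(job.hand_in())"
```

```text
the job is handed in; nothing more can be done
None
```

The cap bound about 3.8 mm short of the base (faulty), so I unscrewed it, set it bar-up in the middle of the round basin and handed the job in after about 22 s; no verdict was returned.

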